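# Seat the tube plate on the dry-block heater

## Robot

A 6-joint arm with a two-finger parallel gripper is mounted at the origin on the work surface. World frame = base frame: x ahead of the robot, y to its left, z up, the work surface at z = 0. Lengths are in m, angles in degrees, forces in N, time in s.
With the tool pointing down it reaches from about 0.35 to 0.925 m from the base axis. Payload 6.4 kg.
Tool frame: the origin (TCP) lies on the centre line of the jaws, within the pads' length; the fingertips stand 25 mm ahead of it and the grasp point (between the pads) lies 6 mm ahead of it; z points along the fingers, y is the line along which they close (so a half turn about z gives the same grasp; the last joint's range is limited). The gripper opens to 94 mm and grips with 3 to 60 N. Pads are 16 mm wide; open, the fingers measure 119 mm over their backs; the gripper's body (75 mm by 177 mm) begins 78 mm behind the grasp point.
Start: joints at [61.587, 14.043, 89.255, -0, 76.702, -9.975], TCP at [0.206, 0.617, 0.23] pointing down, gripper open.
Joint ranges: [-179.41, 179.41], [-58.25, 129.5], [7.25, 145.43], [-54.29, 234.29], [11.92, 165.04], [-157.13, 157.13]. Speed limits (degrees/s): [147.25, 147.25, 180, 180, 180, 180].

## Interface

Orientations are given as a 3x3 rotation matrix whose columns are the frame's x, y, z axes.
In Python, from station import robot, vision gives the robot as it stands.
- The arm moves only by the tool servo_tool, never from a script. Its argument "series" is a list of rows, each an object of numbers: "tx", "ty", "tz": the shift along the tool's x, y, z as a fraction of full scale; "rx", "ry", "rz": the turn, a rotation vector about the tool's x, y, z as a fraction of full scale. In form: [{"tx": .., "ty": .., "tz": .., "rx": .., "ry": .., "rz": ..}, ...]. A call has exactly 5 rows; each row is the pose to reach, as a shift and turn from the pose commanded when the call began, along the tool's axes at that moment, turning the shorter way round; what a row does not reach only later rows make up. Full scale, the value 1, is 0.6 m for a shift and 2 pi rad for a turn. A row lasts 1/10 s, in which the tool goes at most 50 mm and 8.59 degrees, less where a joint would pass 70% of its speed; a pose out of reach is approached as far as the arm can. A call with a number of a shift or a turn outside -1 to 1 is refused whole. A call with a gripper value outside its range is refused whole. "hand" is the closure, from -1 (fully open) to 1 (shut), set as the call begins (left out, the last holds). The fingers move at their own pace and stop on an object; the grip force is fixed at half the most. Time passes only in rows, so rows that repeat a pose let the fingers close, or fill a call up. It gives the time, the measured TCP pose, the force, the opening and the grip force at its end, in the units of the state.
- robot.observe(): the state, without advancing time (a new reading comes with each control period).
- vision.get_image(name): name is "side" or "top"; returns (picture, depth): 384x512x3 uint8, red, green, blue; 384x512 float32, m along the optical axis (not along the pixel's ray), 0 where there is no reading.
- vision.get_calibration(name): a dict with "mtx" (3x3 intrinsics, pixels), "R" (3x3) and "t" (3): a world point X has camera coordinates R X + t. Camera axes: x right, y down, z forward; pixel columns grow to the right and rows downward; lengths in m; the calibration is good to about 2 mm. A picture is of the moment at which its call begins. get_calibration takes no time and is no camera call.
- robot.hand_in(): hands the job in; it is judged then, once.
The state is a dict: "time": time; "joint_positions": joint angles; "qd": joint speeds; "tau": joint torques, N m; "tool_pos": TCP position; "tool_rot": TCP orientation; "wrist_force": force on the tool from outside, world axes, zero at the start; "torque": the same for the moment, N m; "finger_gap": finger opening in m; "finger_force": force on a finger pad.
Only numpy, scipy, OpenCV 4.12 (cv2) and the standard library are available. Lean on these libraries where they do the work, as an engineer would, in place of code of your own. Each camera call takes 0.05 s, during which the arm holds its last target. There are 200 camera calls.

## Task

Pick up the aluminium tube plate by its handle and lower it onto the dry-block heater, large hole over the large pin and small hole over the small pin, until it rests flush on the platform, then let go. Set it down gently, without dropping it or pressing it down hard, and leave the other things on the bench where they are.

Things in the scene. Friction and masses are not known exactly. Their poses are not given: they have to be found in the camera images.
- plate: The tube plate: a loose aluminium plate, 100 (its x) x 150 (its y) x 12 mm thick, about 0.45 kg, pierced by four rows of five 14.5 mm tube wells, with a black bridge handle standing on its top. It starts lying flat on the bench, handle up. Origin: centre of its underside, z up. Two locating through holes lie beyond the handle's ends.
- grip (a point): Centre of the handle's bar, 42 mm above the plate's underside at its centre (axes as the plate's). The bar is 74 mm long along the plate's y, 16 mm wide along its x and 16 mm tall (its top is 50 mm above the underside; 22 mm free below it, between posts at y = +-31 mm that are 12 mm long).
- hole_large (a point): Centre of the 16.5 mm locating hole at the plate's underside, plate frame (0, +62, 0) mm.
- hole_small (a point): Centre of the 10.5 mm locating hole at the plate's underside, plate frame (0, -62, 0) mm.
- heater: The dry-block heater, fixed: white box 136 (x) x 184 (y) mm with a dark metal platform 110 x 160 mm on top, and a lower control panel on its -x side reaching 110 mm from the origin, 42 mm high. Origin: at bench height, below the platform's centre; z up. Two steel locating pins stand on the platform.
- seat (a point): Centre of the platform's top face, 70 mm above the bench (axes as the heater's). A seated plate's origin coincides with it, its axes parallel to the heater's, the same way round.
- pin_large (a point): Tip of the large pin: 14 mm thick, 24 mm tall above the platform, the last 8 mm tapering to 6 mm; heater frame (0, +62, 94) mm. Goes through the plate's large hole.
- pin_small (a point): Tip of the small pin: 8 mm thick, 24 mm tall above the platform, the last 8 mm tapering to 3 mm; heater frame (0, -62, 94) mm. Goes through the plate's small hole.
- marker: Bystander, loose: white marker pen with a blue cap, 12 mm thick, 120 mm long, lying along its own x. Origin: centre of its underside.
- jar: Bystander, loose: small amber screw jar, 42 mm in diameter, 55 mm tall. Origin: centre of its underside.
- tube_rack: Bystander, loose: white rack of capped tubes, 70 x 190 mm, 100 mm tall. Origin: centre of its underside.
- spray_bottle: Bystander, loose: white spray bottle, 68 mm in diameter, 190 mm tall. Origin: centre of its underside.
- timer: Bystander, loose: flat white timer, 62 x 62 x 16 mm. Origin: centre of its underside.
- tip_box: Bystander, loose: grey box with a clear lid, 87 x 122 x 56 mm. Origin: centre of its underside.
- slide_box: Bystander, loose: small cardboard slide box, 82 x 30 x 30 mm. Origin: centre of its underside.
There are look-alikes about, which are no part of the job. What is shaped like the plate but green or pink is not meant.

How it is judged:
By the outcome, as a careful person would: the job done as asked, in the order asked, and still so for the second after the job is handed in, with the robot touching nothing.
It also fails if it takes over 40 s, if anything falls off the work surface, if the arm or the gripper's body presses on something with over 40 N, if the wrist force passes 120 N, or if a joint passes its speed limit or range.

## Working session

There is one attempt and no reset: what is moved stays moved. The work goes in short steps, Python scripts to look and compute and a tool call to move; the robot and the scene stay as the last step left them, time stands still between calls to the robot, and variables do not carry over. Pictures are saved under pics/ and viewed, at most 10 in all, crops included, and the job is handed in when it is done.

Besides the shell and the picture viewer there is one more tool, called after ">>>" in YAML: its name, and indented under it one key for each argument. servo_tool: Moves the arm, as the interface text tells. Shift numbers are shares of 0.6 m and turn numbers shares of 2 pi rad, none past 1 either way. Its arguments: {"type":"object","properties":{"series":{"type":"array"},"hand":{"type":"number"}},"required":["series"]}

```bash
mkdir -p pics; ls; python3 - <<'E'
from station import robot, vision
import cv2, numpy as np
for n in("top","side"):
    p,d=vision.get_image(n); c=vision.get_calibration(n)
    np.savez(f"{n}0.npz",p=p,d=d,**{k:np.array(c[k]) for k in("mtx","R","t")})
    cv2.imwrite(f"pics/{n}0.png",cv2.resize(p[...,::-1],(800,600),interpolation=cv2.INTER_CUBIC))
    print(n,c)
s=robot.observe();print(s)
E
```

```text
pics
top {'mtx': array([[379.46251174,   0.        , 256.17758112],
       [  0.        , 379.46251174, 193.4096044 ],
       [  0.        ,   0.        ,   1.        ]]), 'R': array([[-0.02491036, -0.99966626, -0.00684488],
       [-0.99654145,  0.0253743 , -0.07912827],
       [ 0.07927554,  0.0048501 , -0.99684094]]), 't': array([-0.07543258,  0.60828424,  1.74857958])}
side {'mtx': array([[390.74213621,   0.        , 254.22367717],
       [  0.        , 390.74213621, 189.46834763],
       [  0.        ,   0.        ,   1.        ]]), 'R': array([[-0.85756631, -0.51401341, -0.01924161],
       [-0.34840573,  0.60797731, -0.71342627],
       [ 0.37840913, -0.60510644, -0.70046607]]), 't': array([0.46998768, 0.32699389, 1.17337996])}
{'time': 0.1, 'joint_positions': array([ 6.15867779e+01,  1.40789080e+01,  8.93152416e+01, -4.11628073e-04,
        7.67011109e+01, -9.97462559e+00]), 'qd': array([ 0.03291997,  0.03852478, -0.31835509, -0.05438355, -0.10222007,
        0.07405179]), 'tau': array([-1.74125021e-04, -4.16913664e+01, -3.15528166e+01,  6.87333802e-02,
        3.10210953e-02, -6.76716377e-05]), 'tool_pos': array([0.20534688, 0.6162085 , 0.22949421]), 'tool_rot': array([[-9.48663578e-01,  3.16285945e-01, -7.84965269e-04],
       [ 3.16286795e-01,  9.48662488e-01, -1.46565607e-03],
       [ 2.81100690e-04, -1.63868868e-03, -9.99998618e-01]]), 'wrist_force': array([-0.03531537, -0.21098161, -0.48475876]), 'torque': array([-0.00641358,  0.01425477,  0.06475156]), 'finger_force': 0.0, 'finger_gap': 0.09385991648038847}
```

View pics/top0.png

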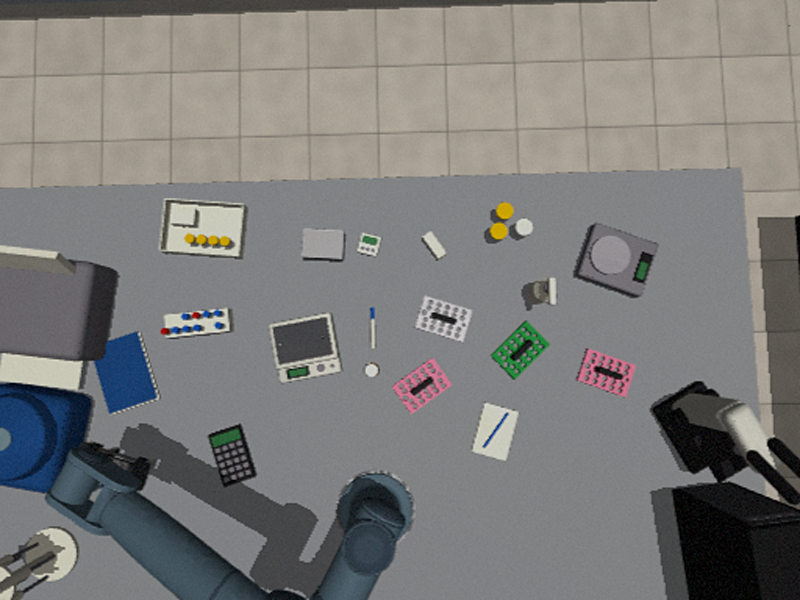

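View pics/side0.png

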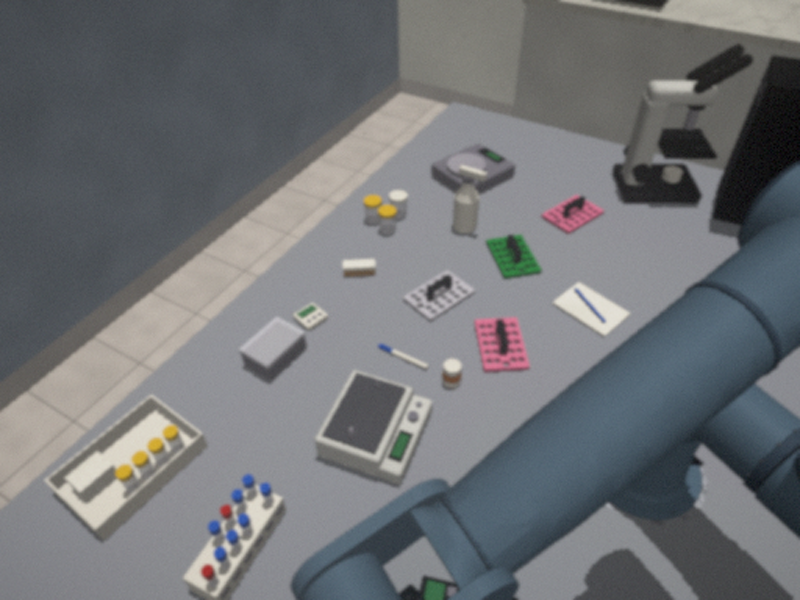

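Top view (800×600 px): the bare aluminium plate is at (444,318). The look-alikes are the green plate at (520,350) and the pink plates at (422,385) and (607,371). The heater is at (305,347) with its panel towards the robot. By colour I choose the one at (444,318), and I'll check it in a close crop.

```bash
cat > h.py <<'E'
import numpy as np, cv2
def load(n,k): return dict(np.load(f"{n}{k}.npz"))
def ray(c,uv,z):
    uv=np.atleast_2d(uv).astype(float)
    d=np.c_[(uv-c["mtx"][:2,2])/np.diag(c["mtx"])[:2],np.ones(len(uv))]@c["R"]
    o=-c["R"].T@c["t"]; s=(z-o[2])/d[:,2]
    return o+s[:,None]*d
def proj(c,X):
    p=(np.atleast_2d(X)@c["R"].T+c["t"])@c["mtx"].T
    return p[:,:2]/p[:,2:]
def cloud(c):
    v,u=np.mgrid[:384,:512]; d=c["d"]
    P=np.stack([(u-c["mtx"][0,2])/c["mtx"][0,0]*d,(v-c["mtx"][1,2])/c["mtx"][1,1]*d,d],-1)
    return (P-c["t"])@c["R"]
def snap(k,ns=("top","side")):
    from station import vision
    for n in ns:
        p,d=vision.get_image(n); c=vision.get_calibration(n)
        np.savez(f"{n}{k}.npz",p=p,d=d,**{k:np.array(c[k]) for k in("mtx","R","t")})
E
python3 - <<'E'
from h import *
t=load("top",0); s=load("side",0)
a=t["p"][180:230,255:315,::-1]; b=s["p"][165:210,250:310,::-1]; c=t["p"][190:250,165:230,::-1]
f=lambda i:cv2.resize(i,(400,300),interpolation=cv2.INTER_CUBIC)
cv2.imwrite("pics/crop0.png",np.vstack([np.hstack([f(a),f(b)]),np.hstack([f(c),f(s["p"][230:310,195:280,::-1])])]))
# heights
P=cloud(t)
print(np.round(P[196:210:2,268:300:4,2]*1000))
print("heater",np.round(P[205:245:4,172:218:4,2]*1000))
hsv=cv2.cvtColor(t["p"],cv2.COLOR_RGB2HSV)
print(hsv[203,262:306].tolist())
E
```

```text
[[-2. 16. 15.  2. 16. 18. 11.  5.]
 [ 3. 11. 14.  1.  3.  8.  8. 19.]
 [ 9. -4. 11.  9.  4.  4. 14. -2.]
 [12.  8. 18. 44. 47.  5.  5.  2.]
 [18. -2. 11. 16. 49. 52. 40. -5.]
 [14. 21.  2. 11. 12. 49.  8. 11.]
 [ 9. -7. -0.  7. -0. -4. 12. -7.]]
heater [[ 3.000e+00 -5.000e+00 -1.100e+01  6.100e+01  6.800e+01  6.400e+01
   6.600e+01  6.400e+01  7.000e+01  7.700e+01  5.900e+01 -4.000e+00]
 [ 6.000e+01  6.700e+01  7.300e+01  1.791e+03  7.100e+01  6.900e+01
   7.400e+01  5.500e+01  6.700e+01  7.000e+01  6.000e+01  0.000e+00]
 [-5.000e+00  6.700e+01  7.100e+01  6.600e+01  7.300e+01  6.800e+01
   6.800e+01  7.000e+01  6.500e+01  6.900e+01  6.600e+01 -5.000e+00]
 [-6.000e+00  6.600e+01  6.200e+01  6.500e+01  7.100e+01  7.500e+01
   6.800e+01  7.400e+01  7.300e+01  7.200e+01  7.000e+01  5.000e+00]
 [-1.100e+01  6.500e+01  8.300e+01  7.300e+01  7.400e+01  6.800e+01
   6.700e+01  6.900e+01  6.700e+01  7.200e+01  6.800e+01  2.000e+01]
 [-7.000e+00  6.700e+01  6.700e+01  6.700e+01  7.300e+01  7.400e+01
   7.500e+01  6.600e+01  6.400e+01  6.500e+01  7.000e+01  4.800e+01]
 [-0.000e+00  6.700e+01  
[... 460 characters left out ...]
00e+01  2.900e+01  3.000e+00  5.000e+00 -1.000e+00  3.000e+00]]
[[98, 8, 131], [94, 13, 134], [98, 8, 135], [120, 6, 137], [132, 10, 123], [0, 4, 138], [170, 4, 205], [161, 10, 201], [162, 7, 190], [120, 4, 136], [120, 7, 108], [165, 7, 148], [165, 8, 184], [15, 5, 103], [0, 6, 81], [130, 41, 37], [90, 31, 25], [160, 20, 39], [15, 16, 32], [0, 16, 31], [0, 0, 31], [105, 28, 37], [72, 34, 37], [90, 16, 32], [0, 19, 27], [15, 22, 23], [50, 27, 28], [30, 4, 62], [150, 5, 112], [156, 8, 165], [163, 9, 207], [174, 7, 194], [120, 3, 146], [100, 6, 127], [130, 6, 129], [173, 7, 155], [162, 6, 202], [0, 4, 200], [168, 7, 183], [120, 4, 137], [120, 4, 127], [130, 6, 133], [90, 4, 133], [110, 6, 132]]
```

View pics/crop0.png

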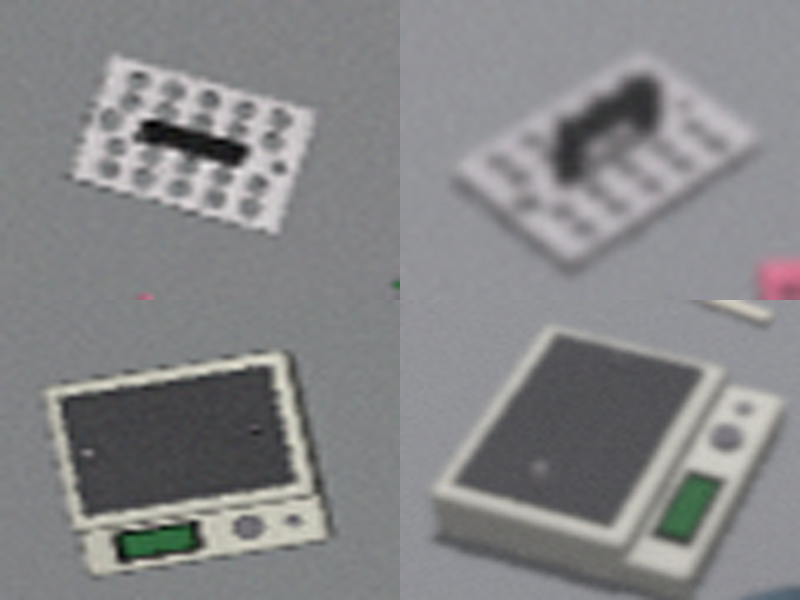

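The crop confirms a bare aluminium plate with a black handle. Its large hole is at the left end, crop px (110,118), and its small hole at the right, (278,168). On the heater the large pin is bright at (88,452) and the small pin is at (256,430). So large faces large (+y), with only a modest yaw difference between the two.

```bash
cat >> h.py <<'E'
S=8
def rect(c,roi,fn,z,close=0,hull=True):
    """largest blob of mask fn in roi (u0,v0,u1,v1), upsampled; returns world centre, yaw(deg) of long axis, size"""
    u0,v0,u1,v1=roi
    g=cv2.resize(c["p"][v0:v1,u0:u1],None,fx=S,fy=S,interpolation=cv2.INTER_CUBIC)
    m=fn(g).astype(np.uint8)
    if close: m=cv2.morphologyEx(m,cv2.MORPH_CLOSE,np.ones((close,close)))
    k=max(cv2.findContours(m,0,1)[0],key=cv2.contourArea)[:,0,:]
    uv=(k+.5)/S-.5+[u0,v0]
    X=ray(c,uv,z)[:,:2]
    r=cv2.minAreaRect((X*1000).astype(np.float32))
    b=cv2.boxPoints(r); e=[b[1]-b[0],b[2]-b[1]]; L=max(e,key=np.linalg.norm)
    yaw=np.degrees(np.arctan2(L[1],L[0]))
    M=cv2.moments((X*1000).astype(np.float32)[:,None,:]); cm=(M["m10"]/M["m00"],M["m01"]/M["m00"])
    return np.round(r[0],1),np.round(cm,1),round((yaw-90+90)%180-90,2),np.round(r[1],1)
gray=lambda g:cv2.cvtColor(g,cv2.COLOR_RGB2GRAY)
E
python3 - <<'E'
from h import *
t=load("top",0); s=load("side",0)
print("centre / centroid / yaw of plate y from world y / size, mm")
pl=lambda g:gray(g)>166
print("plate top ",rect(t,(255,180,315,230),pl,.012,25))
print("plate side",rect(s,(250,165,306,207),pl,.012,25))
dk=lambda g:(gray(g)<105)&(cv2.cvtColor(g,cv2.COLOR_RGB2HSV)[...,1]<60)
print("platf top ",rect(t,(174,203,212,234),dk,.070,25))
print("platf side",rect(s,(200,230,270,300),dk,.070,25))
bar=lambda g:gray(g)<75
print("bar top ",rect(t,(268,190,300,215),bar,.050))
for c,n,roi in((t,"top",(176,205,212,234)),(s,"side",(212,240,255,295))):
    u0,v0,u1,v1=roi; g=gray(c["p"])[v0:v1,u0:u1]; print(n);
    if n=="top": print(g[8:22])
E
```

```text
centre / centroid / yaw of plate y from world y / size, mm
plate top  (array([ 556., -218.]), array([ 556.2, -218.3]), np.float32(-18.9), array([151.6, 100.9]))
plate side (array([ 559.8, -219. ]), array([ 553.5, -211.7]), np.float32(-18.67), array([150.5,  99.8]))
platf top  (array([508.3, 198.5]), array([501.9, 198.8]), np.float32(11.66), array([133.7, 169.8]))
platf side (array([501.1, 200.2]), array([501. , 200.3]), np.float32(9.37), array([105.8, 156.8]))
bar top  (array([ 554.9, -214.2]), array([ 555.7, -214.6]), np.float32(-18.46), array([75.3, 20.4]))
top
[[ 67  69  66  68  68  70  71  70  69  66  66  71  65  74  67  65  66  64
   66  65  66  69  64  62  65  68  69  68  64  66  68  71  68  65 104 174]
 [ 65  67  71  72  72  71  62  66  67  67  62  68  64  68  67  66  65  69
   67  70  63  70  67  66  68  73  66  65  68  63  63  67  67  62  76 149]
 [ 65  68  68  66  69  67  67  64  68  71  70  69  67  67  68  70  69  63
   67  70  70  69  63  66  66  67  70  63  65  76  91  69  67  63  88 157]
 [ 64  69  68  65  66  68  67  68  66  64  69  65  67  70  71  70  68  69
   67  69
[... 861 characters left out ...]
 68  69  70  74  70  72
   71  69  69  65  69  69  66  66  71  67  62  66  67  69  67  63  66  67]
 [168  70  66  70  67  70  72  69  69  71  74  67  72  67  74  73  73  69
   73  67  69  70  69  70  69  68  69  66  69  67  64  68  66  67  71  69]
 [166  77  67  69  75  71  68  69  68  69  71  72  71  70  71  65  71  68
   72  66  69  68  67  65  70  72  67  69  69  67  69  69  70  71  64  72]
 [181 115  68  71  69  71  74  72  70  68  68  70  71  69  70  68  66  68
   69  63  68  70  71  69  66  67  70  67  72  71  69  65  63  68  68  58]
 [179 112  67  68  67  70  68  71  65  70  69  70  68  70  69  68  69  67
   70  72  69  68  68  75  72  70  66  65  66  67  62  67  63  67  66  79]]
side
```

>>> servo_tool:
  series:
    - {"tx": -0.052,"ty": -0.06,"tz": 0,"rx": 0,"ry": 0,"rz": 0.022}
    - {"tx": -0.104,"ty": -0.12,"tz": 0,"rx": 0,"ry": 0,"rz": 0.044}
    - {"tx": -0.156,"ty": -0.18,"tz": 0,"rx": 0,"ry": 0,"rz": 0.066}
    - {"tx": -0.208,"ty": -0.24,"tz": 0,"rx": 0,"ry": 0,"rz": 0.088}
    - {"tx": -0.26,"ty": -0.3,"tz": 0,"rx": 0,"ry": 0,"rz": 0.11}
  hand: -1

```text
time: 0.6
tool_pos: [0.2967, 0.3947, 0.23]
tool_rot: [[-0.525, 0.851, -0.0], [0.851, 0.525, -0.0], [-0.0, -0.001, -1.0]]
wrist_force: [0.9, 0.4, -0.2]
finger_gap: 0.094
finger_force: 0.0
```

```bash
cat > go.py <<'E'
# go.py x y z yaw(tool y, deg): remaining move in tool axes and fractions (tool kept vertical)
import sys, numpy as np
from scipy.spatial.transform import Rotation as Ro
from station import robot
def go(x,y,z,a):
    s=robot.observe(); R=s["tool_rot"]; p=s["tool_pos"]; a=np.radians(a)
    ty=np.array([np.cos(a),np.sin(a),0]); tz=np.array([0,0,-1.]); T=np.c_[np.cross(ty,tz),ty,tz]
    sh=R.T@(np.array([x,y,z])-p)/.6; r=Ro.from_matrix(R.T@T).as_rotvec()/(2*np.pi)
    print("t",round(s["time"],2),"pos",np.round(p,4),"yaw",round(np.degrees(np.arctan2(R[1,1],R[0,1])),2),"q",np.round(s["joint_positions"],0),
     "\nF",np.round(s["wrist_force"],1),"gap",round(s["finger_gap"],4),"ff",s["finger_force"],"\nshift",np.round(sh,4),"dist",round(np.linalg.norm(sh)*.6,4),"turn",np.round(r,4))
if __name__=="__main__": go(*map(float,sys.argv[1:5]))
E
python3 go.py .5565 -.2185 .23 -18.7
```

```text
t 0.6 pos [0.2967 0.3947 0.23  ] yaw 31.67 q [ 40.  -7. 112.  -0.  76.   8.] 
F [ 0.9  0.4 -0.2] gap 0.094 ff 0.0 
shift [-1.0971e+00 -1.6810e-01  3.0000e-04] dist 0.6659 turn [-1.000e-04  1.000e-04  1.399e-01]
```

>>> servo_tool:
  series:
    - {"tx": -0.078,"ty": -0.012,"tz": 0,"rx": 0,"ry": 0,"rz": 0.011}
    - {"tx": -0.156,"ty": -0.024,"tz": 0,"rx": 0,"ry": 0,"rz": 0.022}
    - {"tx": -0.234,"ty": -0.036,"tz": 0,"rx": 0,"ry": 0,"rz": 0.033}
    - {"tx": -0.312,"ty": -0.048,"tz": 0,"rx": 0,"ry": 0,"rz": 0.044}
    - {"tx": -0.39,"ty": -0.06,"tz": 0,"rx": 0,"ry": 0,"rz": 0.055}

```text
time: 1.1
tool_pos: [0.39, 0.1772, 0.2303]
tool_rot: [[-0.208, 0.978, 0.0], [0.978, 0.208, 0.0], [0.0, 0.0, -1.0]]
wrist_force: [0.4, -1.1, 0.7]
finger_gap: 0.0941
finger_force: 0.0
```

```bash
python3 go.py .5565 -.2185 .23 -18.7
```

```text
t 1.1 pos [0.39   0.1772 0.2303] yaw 12.02 q [  9. -18. 120.   0.  77.  -3.] 
F [ 0.4 -1.1  0.7] gap 0.0941 ff 0.0 
shift [-7.027e-01  1.341e-01  5.000e-04] dist 0.4293 turn [ 0.     -0.      0.0853]
```

>>> servo_tool:
  series:
    - {"tx": -0.074,"ty": 0.014,"tz": 0,"rx": 0,"ry": 0,"rz": 0.01}
    - {"tx": -0.148,"ty": 0.028,"tz": 0,"rx": 0,"ry": 0,"rz": 0.02}
    - {"tx": -0.222,"ty": 0.042,"tz": 0,"rx": 0,"ry": 0,"rz": 0.03}
    - {"tx": -0.296,"ty": 0.056,"tz": 0,"rx": 0,"ry": 0,"rz": 0.04}
    - {"tx": -0.37,"ty": 0.07,"tz": 0,"rx": 0,"ry": 0,"rz": 0.05}

```text
time: 1.6
tool_pos: [0.478, -0.0311, 0.2302]
tool_rot: [[0.105, 0.994, -0.0], [0.994, -0.105, 0.0], [0.0, -0.0, -1.0]]
wrist_force: [1.4, 0.6, 0.3]
finger_gap: 0.0937
finger_force: 0.0
```

```bash
python3 go.py .5565 -.2185 .15 -18.7
```

```text
t 1.6 pos [ 0.478  -0.0311  0.2302] yaw -6.02 q [-17. -10. 114.   0.  76. -11.] 
F [1.4 0.6 0.3] gap 0.0937 ff 0.0 
shift [-0.2969  0.1629  0.1336] dist 0.2185 turn [-0.     -0.      0.0352]
```

>>> servo_tool:
  series:
    - {"tx": -0.06,"ty": 0.033,"tz": 0.027,"rx": 0,"ry": 0,"rz": 0.0075}
    - {"tx": -0.12,"ty": 0.066,"tz": 0.054,"rx": 0,"ry": 0,"rz": 0.015}
    - {"tx": -0.18,"ty": 0.099,"tz": 0.08,"rx": 0,"ry": 0,"rz": 0.0225}
    - {"tx": -0.24,"ty": 0.132,"tz": 0.107,"rx": 0,"ry": 0,"rz": 0.03}
    - {"tx": -0.297,"ty": 0.163,"tz": 0.134,"rx": 0,"ry": 0,"rz": 0.035}

```text
time: 2.1
tool_pos: [0.5571, -0.2181, 0.1489]
tool_rot: [[0.318, 0.948, -0.001], [0.948, -0.318, 0.0], [0.0, -0.001, -1.0]]
wrist_force: [-0.7, 0.5, 1.1]
finger_gap: 0.094
finger_force: 0.0
```

```bash
python3 go.py .5565 -.2185 .049 -18.7
```

```text
t 2.1 pos [ 0.5571 -0.2181  0.1489] yaw -18.56 q [-32.  12. 100.   0.  67. -14.] 
F [-0.7  0.5  1.1] gap 0.094 ff 0.0 
shift [-0.001  -0.0007  0.1665] dist 0.0999 turn [-0.0001 -0.      0.0004]
```

>>> servo_tool:
  series:
    - {"tx": 0,"ty": 0,"tz": 0.05,"rx": 0,"ry": 0,"rz": 0}
    - {"tx": -0.001,"ty": -0.001,"tz": 0.1,"rx": 0,"ry": 0,"rz": 0}
    - {"tx": -0.001,"ty": -0.001,"tz": 0.145,"rx": 0,"ry": 0,"rz": 0}
    - {"tx": -0.001,"ty": -0.001,"tz": 0.167,"rx": 0,"ry": 0,"rz": 0}
    - {"tx": -0.001,"ty": -0.001,"tz": 0.167,"rx": 0,"ry": 0,"rz": 0}

```text
time: 2.6
tool_pos: [0.5547, -0.2159, 0.0476]
tool_rot: [[0.316, 0.949, -0.004], [0.949, -0.316, 0.002], [0.001, -0.005, -1.0]]
wrist_force: [-0.5, 0.2, 0.3]
finger_gap: 0.0937
finger_force: 0.0
```

>>> servo_tool:
  series:
    - {"tx": 0,"ty": 0,"tz": 0}
    - {"tx": 0,"ty": 0,"tz": 0}
    - {"tx": 0,"ty": 0,"tz": 0}
    - {"tx": 0,"ty": 0,"tz": 0}
    - {"tx": 0,"ty": 0,"tz": 0}
  hand: 1

```text
invalid input at $.series[0]: expected keys tx, ty, tz, rx, ry, rz
```

>>> servo_tool:
  series:
    - {"tx": 0,"ty": 0,"tz": 0}
    - {"tx": 0,"ty": 0,"tz": 0}
    - {"tx": 0,"ty": 0,"tz": 0}
    - {"tx": 0,"ty": 0,"tz": 0}
    - {"tx": 0,"ty": 0,"tz": 0}

```text
invalid input at $.series[0]: expected keys tx, ty, tz, rx, ry, rz
```

>>> servo_tool:
  series:
    - {"tx": 0,"ty": 0,"tz": 0,"rx": 0,"ry": 0,"rz": 0}
    - {"tx": 0,"ty": 0,"tz": 0,"rx": 0,"ry": 0,"rz": 0}
    - {"tx": 0,"ty": 0,"tz": 0,"rx": 0,"ry": 0,"rz": 0}
    - {"tx": 0,"ty": 0,"tz": 0,"rx": 0,"ry": 0,"rz": 0}
    - {"tx": 0,"ty": 0,"tz": 0,"rx": 0,"ry": 0,"rz": 0}
  hand: 1

```text
time: 3.1
tool_pos: [0.5565, -0.2169, 0.0505]
tool_rot: [[0.316, 0.949, 0.001], [0.949, -0.316, -0.001], [-0.0, 0.001, -1.0]]
wrist_force: [0.3, -0.4, 0.4]
finger_gap: 0.0573
finger_force: 0.0
```

>>> servo_tool:
  series:
    - {"tx": 0,"ty": 0,"tz": 0,"rx": 0,"ry": 0,"rz": 0}
    - {"tx": 0,"ty": 0,"tz": 0,"rx": 0,"ry": 0,"rz": 0}
    - {"tx": 0,"ty": 0,"tz": 0,"rx": 0,"ry": 0,"rz": 0}
    - {"tx": 0,"ty": 0,"tz": 0,"rx": 0,"ry": 0,"rz": 0}
    - {"tx": 0,"ty": 0,"tz": 0,"rx": 0,"ry": 0,"rz": 0}

```text
time: 3.6
tool_pos: [0.5564, -0.2169, 0.0499]
tool_rot: [[0.316, 0.949, 0.001], [0.949, -0.316, -0.0], [-0.0, 0.001, -1.0]]
wrist_force: [2.7, -0.6, -1.4]
finger_gap: 0.0177
finger_force: 0.8
```

```bash
python3 go.py .5565 -.2185 .18 -18.7
```

```text
t 3.6 pos [ 0.5564 -0.2169  0.0499] yaw -18.44 q [-32.  20. 103.   0.  57. -14.] 
F [ 2.7 -0.6 -1.4] gap 0.0177 ff 0.794244110584259 
shift [-0.0025  0.0011 -0.2169] dist 0.1301 turn [0.0001 0.     0.0007]
```

>>> servo_tool:
  series:
    - {"tx": 0,"ty": 0,"tz": 0,"rx": 0,"ry": 0,"rz": 0}
    - {"tx": 0,"ty": 0,"tz": 0,"rx": 0,"ry": 0,"rz": 0}
    - {"tx": 0,"ty": 0,"tz": 0,"rx": 0,"ry": 0,"rz": 0}
    - {"tx": 0,"ty": 0,"tz": 0,"rx": 0,"ry": 0,"rz": 0}
    - {"tx": 0,"ty": 0,"tz": -0.005,"rx": 0,"ry": 0,"rz": 0}

```text
time: 4.1
tool_pos: [0.5551, -0.2162, 0.0519]
tool_rot: [[0.316, 0.949, -0.003], [0.949, -0.316, 0.002], [0.001, -0.003, -1.0]]
wrist_force: [-0.2, 0.8, -3.8]
finger_gap: 0.0156
finger_force: 30.0
```

>>> servo_tool:
  series:
    - {"tx": 0,"ty": 0,"tz": -0.03,"rx": 0,"ry": 0,"rz": 0}
    - {"tx": 0,"ty": 0,"tz": -0.08,"rx": 0,"ry": 0,"rz": 0}
    - {"tx": 0,"ty": 0,"tz": -0.13,"rx": 0,"ry": 0,"rz": 0}
    - {"tx": 0,"ty": 0,"tz": -0.18,"rx": 0,"ry": 0,"rz": 0}
    - {"tx": 0,"ty": 0,"tz": -0.22,"rx": 0,"ry": 0,"rz": 0}

```text
time: 4.6
tool_pos: [0.5557, -0.2165, 0.1859]
tool_rot: [[0.316, 0.949, -0.001], [0.949, -0.316, 0.0], [0.0, -0.001, -1.0]]
wrist_force: [0.6, -0.1, -3.7]
finger_gap: 0.0159
finger_force: 30.0
```

```bash
python3 go.py .504 .20 .20 9.4
python3 - <<'E'
from h import *
snap(1)
t=load("top",1);s=load("side",1)
f=lambda i:cv2.resize(i,(400,400),interpolation=cv2.INTER_CUBIC)
cv2.imwrite("pics/c1.png",np.hstack([f(t["p"][165:245,245:325,::-1]),f(s["p"][120:220,240:340,::-1])]))
E
```

```text
t 4.6 pos [ 0.5557 -0.2165  0.1859] yaw -18.43 q [-32.   9.  99.  -0.  71. -14.] 
F [ 0.6 -0.1 -3.7] gap 0.0159 ff 29.999290108680725 
shift [ 0.6313 -0.3012 -0.0231] dist 0.4199 turn [-0.0002 -0.0001 -0.0773]
```

View pics/c1.png

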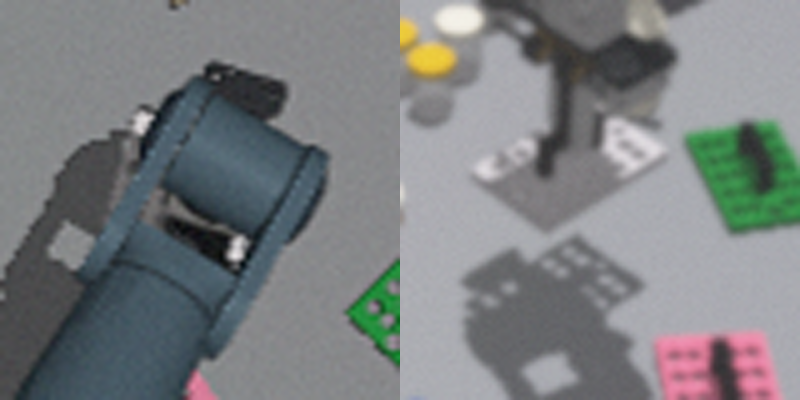

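The crop shows the plate held level in the jaws (side view) and its shadow on the bench; the arm hides most of it in the top view. Next I measure the heater precisely from both views.

```bash
python3 - <<'E'
from h import *
for th in (95,105,115):
  dk=lambda g:gray(g)<th
  for n,roi in(("top",(166,195,222,240)),("side",(200,230,270,300))):
    for k in (0,1): print(n,k,th,rect(load(n,k),roi,dk,.070))
# pins: brightest spots, side view
s=load("side",0); t=load("top",0)
H=np.array([.501,.2]);a=np.radians(9.4)
for n,c in(("top",t),("side",s)):
  for nm,yy in(("large",.062),("small",-.062)):
    X=[H[0]-np.sin(a)*yy,H[1]+np.cos(a)*yy,.09]
    q=proj(c,X)[0]; u,v=np.round(q).astype(int)
    print(n,nm,np.round(q,1)); print(gray(c["p"])[v-5:v+6,u-5:u+6])
E
```

```text
top 0 95 (array([500.1, 197.1]), array([499.9, 197. ]), np.float32(9.54), array([109.4, 159.6]))
top 1 95 (array([500.2, 197.1]), array([499.9, 197.1]), np.float32(9.65), array([109.3, 159. ]))
side 0 95 (array([500.8, 200.4]), array([500.9, 200.6]), np.float32(9.36), array([103.9, 154.7]))
side 1 95 (array([398.1, 256.9]), array([397.6, 256.9]), np.float32(-78.18), array([19.8,  6.9]))
top 0 105 (array([500., 197.]), array([499.8, 196.9]), np.float32(9.48), array([110.4, 160.8]))
top 1 105 (array([500.1, 196.9]), array([499.8, 197. ]), np.float32(9.59), array([110.3, 160.3]))
side 0 105 (array([501.1, 200.2]), array([501. , 200.3]), np.float32(9.37), array([105.8, 156.8]))
side 1 105 (array([501. , 200.4]), array([500.8, 200.8]), np.float32(9.33), array([101.7, 153.1]))
top 0 115 (array([499.9, 196.9]), array([499.8, 196.9]), np.float32(9.54), array([111.3, 161.6]))
top 1 115 (array([500. , 196.9]), array([499.8, 197. ]), np.float32(9.59), array([111.1, 161.5]))
side 0 115 (array([501.2, 200. ]), array([501. , 200.1]), np.float32(9.3), array([107.3, 158.5]))
side 1 115 (array([501. 
[... 1544 characters left out ...]
88  86  85  83]
 [ 84  84  82  84  87  88  87  85  87  84  84]
 [ 84  82  82  81  83  84  85  83  83  83  82]
 [ 82  84  83  84  78  81  83  79  83  83  80]]
side small [241.  243.6]
[[158 157 155 154 150 149 149 149 146 146 147]
 [153 157 160 160 161 156 154 151 147 149 150]
 [124 136 144 154 163 166 163 163 158 155 151]
 [ 94  99 112 123 138 151 160 166 166 163 160]
 [ 84  87  89  92 106 116 128 133 143 157 162]
 [ 83  84  83  85  90  97  93 101 105 120 132]
 [ 83  85  82  86  88  92  90  89  88  92  92]
 [ 83  82  80  85  85  90  86  86  84  82  82]
 [ 80  82  82  77  77  83  86  83  81  80  85]
 [ 79  84  85  81  78  79  79  81  82  84  83]
 [ 82  83  82  81  83  80  80  78  80  79  83]]
```

>>> servo_tool:
  series:
    - {"tx": 0.05,"ty": -0.024,"tz": -0.01,"rx": 0,"ry": 0,"rz": -0.006}
    - {"tx": 0.11,"ty": -0.054,"tz": -0.023,"rx": 0,"ry": 0,"rz": -0.014}
    - {"tx": 0.18,"ty": -0.088,"tz": -0.023,"rx": 0,"ry": 0,"rz": -0.022}
    - {"tx": 0.25,"ty": -0.122,"tz": -0.023,"rx": 0,"ry": 0,"rz": -0.03}
    - {"tx": 0.32,"ty": -0.156,"tz": -0.023,"rx": 0,"ry": 0,"rz": -0.039}

```text
time: 5.2
tool_pos: [0.5261, -0.0032, 0.1962]
tool_rot: [[0.075, 0.997, -0.004], [0.997, -0.075, 0.001], [0.001, -0.004, -1.0]]
wrist_force: [0.9, 0.3, -3.8]
finger_gap: 0.0158
finger_force: 30.0
```

```bash
python3 go.py .500 .1998 .20 9.45
```

```text
t 5.2 pos [ 0.5261 -0.0032  0.1962] yaw -4.31 q [-13.  -1. 109.   0.  72.  -8.] 
F [ 0.9  0.3 -3.8] gap 0.0158 ff 29.998134970664978 
shift [ 0.334  -0.0689 -0.0059] dist 0.2047 turn [-0.0006 -0.0002 -0.0382]
```

>>> servo_tool:
  series:
    - {"tx": 0.075,"ty": -0.016,"tz": -0.002,"rx": 0,"ry": 0,"rz": -0.009}
    - {"tx": 0.15,"ty": -0.031,"tz": -0.004,"rx": 0,"ry": 0,"rz": -0.018}
    - {"tx": 0.22,"ty": -0.045,"tz": -0.005,"rx": 0,"ry": 0,"rz": -0.026}
    - {"tx": 0.29,"ty": -0.06,"tz": -0.006,"rx": 0,"ry": 0,"rz": -0.033}
    - {"tx": 0.334,"ty": -0.069,"tz": -0.006,"rx": 0,"ry": 0,"rz": -0.038}

```text
time: 5.7
tool_pos: [0.4999, 0.2003, 0.1998]
tool_rot: [[-0.165, 0.986, -0.004], [0.986, 0.165, -0.0], [0.0, -0.004, -1.0]]
wrist_force: [0.7, 1.5, -4.6]
finger_gap: 0.0157
finger_force: 30.0
```

>>> servo_tool:
  series:
    - {"tx": 0,"ty": 0,"tz": 0,"rx": 0,"ry": 0,"rz": 0}
    - {"tx": 0,"ty": 0,"tz": 0.02,"rx": 0,"ry": 0,"rz": 0}
    - {"tx": 0,"ty": 0,"tz": 0.05,"rx": 0,"ry": 0,"rz": 0}
    - {"tx": 0,"ty": 0,"tz": 0.07,"rx": 0,"ry": 0,"rz": 0}
    - {"tx": 0,"ty": 0,"tz": 0.07,"rx": 0,"ry": 0,"rz": 0}

```text
time: 6.2
tool_pos: [0.5002, 0.1965, 0.1567]
tool_rot: [[-0.16, 0.987, -0.006], [0.987, 0.16, -0.001], [-0.0, -0.007, -1.0]]
wrist_force: [-0.7, -0.2, -3.8]
finger_gap: 0.0159
finger_force: 30.0
```

```bash
python3 - <<'E'
from h import *
snap(2)
t=load("top",2);s=load("side",2)
f=lambda i:cv2.resize(i,(400,400),interpolation=cv2.INTER_CUBIC)
cv2.imwrite("pics/c2.png",np.hstack([f(t["p"][185:245,165:225,::-1]),f(s["p"][215:295,200:280,::-1])]))
E
python3 go.py .500 .1998 .15 9.45
```

```text
t 6.3 pos [0.5021 0.1972 0.1596] yaw 9.21 q [  9.   4. 109.  -0.  68.   0.] 
F [ 0.3  0.1 -3.1] gap 0.0155 ff 29.9989315867424 
shift [ 0.0048 -0.0027  0.016 ] dist 0.0102 turn [-0.0002  0.     -0.0007]
```

View pics/c2.png

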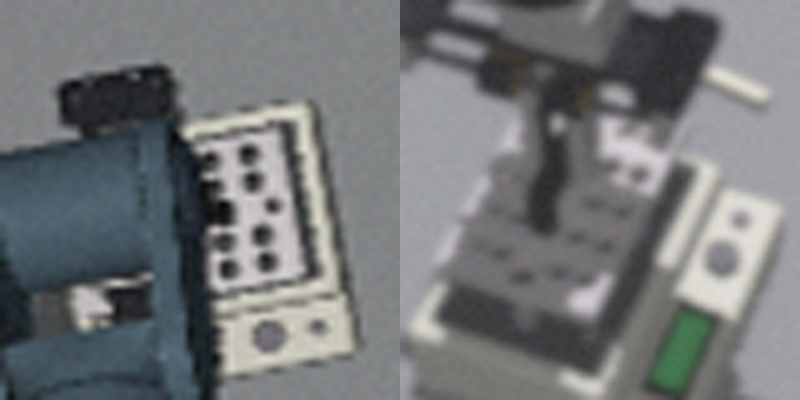

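The top crop shows the right end of the plate above the platform, with the small hole at crop (273,205). In the side crop the +y and −x edges overhang the platform, and the large pin is near (525,315). Next I measure the plate edges and small hole in the heater frame.

```bash
cat > meas.py <<'E'
import sys
from h import *
k,zt=sys.argv[1],float(sys.argv[2]); t=load("top",k)
a=np.radians(9.5); W=lambda X:(X[:,:2]*1000-[500,197])@np.array([[np.cos(a),-np.sin(a)],[np.sin(a),np.cos(a)]])
u0,v0,u1,v1=193,195,222,240
g=gray(cv2.resize(t["p"][v0:v1,u0:u1],None,fx=S,fy=S,interpolation=cv2.INTER_CUBIC))
m=(g>125).astype(np.uint8)
for c in cv2.findContours(m,cv2.RETR_CCOMP,1)[0]:
    if 40<cv2.contourArea(c)<20000:
        p=W(ray(t,(c[:,0]+.5)/S-.5+[u0,v0],zt)); M=cv2.moments(c)
        cen=W(ray(t,[[M["m10"]/M["m00"]/S+.5/S-.5+u0,M["m01"]/M["m00"]/S+.5/S-.5+v0]],zt))[0]
        print(int(cv2.contourArea(c)),"cen",np.round(cen,1),"min",np.round(p.min(0),1),"max",np.round(p.max(0),1))
        if cv2.contourArea(c)>3000:
            e=p[(p[:,1]<p[:,1].min()+8)&(abs(p[:,0]-p[:,0].mean())<35)]; print("  y-edge",np.polyfit(e[:,0],e[:,1],1), len(e))
            for sgn in(1,-1):
                q=sgn*p[:,0]; e=p[(q>q.max()-6)&(p[:,1]>p[:,1].min()+8)]
                print("  x-edge",np.polyfit(e[:,1],e[:,0],1),len(e))
E
python3 meas.py 2 .122
```

```text
234 cen [-110.5  -91.9] min [-114.   -98.8] max [-107.4  -83.9]
1057 cen [-86.8 -45.3] min [-97.  -55.9] max [-76.5 -34.9]
174 cen [-86.7 -78. ] min [-90.6 -82.5] max [-82.7 -73.5]
65 cen [-68.5 -88. ] min [-70.5 -91.4] max [-66.6 -84.2]
490 cen [-38.7 -27. ] min [-45.6 -33.9] max [-31.7 -20.3]
512 cen [-38.9 -52.9] min [-46.  -60.1] max [-31.6 -45.9]
565 cen [-21.  -52.8] min [-28.9 -60.5] max [-13.5 -45.6]
286 cen [ -3.3 -63. ] min [ -8.6 -68.7] max [  2.1 -57.6]
533 cen [ 14.9 -53.2] min [  7.4 -60.7] max [ 22.2 -46.2]
555 cen [ 33.  -53.4] min [ 25.1 -61.1] max [ 40.4 -46.3]
178 cen [ 64. -34.] min [ 60.9 -40.6] max [ 66.9 -27.3]
241 cen [ 63.8 -57.9] min [ 60.4 -65.2] max [ 67.2 -50.4]
5204 cen [ -22.5 -102.8] min [-109.2 -109.5] max [ 62.9 -95.9]
  y-edge [ 2.04973657e-03 -1.07353313e+02] 125
  x-edge [-0.70376131 -8.25941278] 17
  x-edge [  2.61430877 155.44875774] 11
210 cen [ 64.  -79.7] min [ 60.7 -86.6] max [ 67.3 -72.7]
```

>>> servo_tool:
  series:
    - {"tx": 0.0017,"ty": 0.0052,"tz": 0.005,"rx": 0,"ry": 0,"rz": -0.001}
    - {"tx": 0.0017,"ty": 0.0052,"tz": 0.012,"rx": 0,"ry": 0,"rz": -0.001}
    - {"tx": 0.0017,"ty": 0.0052,"tz": 0.012,"rx": 0,"ry": 0,"rz": -0.001}
    - {"tx": 0.0017,"ty": 0.0052,"tz": 0.012,"rx": 0,"ry": 0,"rz": -0.001}
    - {"tx": 0.0017,"ty": 0.0052,"tz": 0.012,"rx": 0,"ry": 0,"rz": -0.001}

```text
time: 6.8
tool_pos: [0.5052, 0.1995, 0.1532]
tool_rot: [[-0.168, 0.986, 0.0], [0.986, 0.168, 0.0], [-0.0, 0.0, -1.0]]
wrist_force: [2.0, 0.1, -3.5]
finger_gap: 0.0159
finger_force: 30.0
```

```bash
python3 - <<'E'
from h import *
import go
go.go(.5,.1998,.15,9.45); snap(3); go.go(.5,.1998,.15,9.45)
s=load("side",3); cv2.imwrite("pics/s3.png",cv2.resize(s["p"][225:305,200:280,::-1],(600,600),interpolation=cv2.INTER_CUBIC))
E
python3 meas.py 3 .115 | awk '$1>250&&$1<600'
```

```text
t 6.8 pos [0.5052 0.1995 0.1532] yaw 9.65 q [ 10.   5. 108.   0.  67.  -0.] 
F [ 2.   0.1 -3.5] gap 0.0159 ff 29.99897986650467 
shift [ 0.0019 -0.0085  0.0054] dist 0.0061 turn [ 0.0001 -0.      0.0006]
t 6.9 pos [0.5052 0.1995 0.1532] yaw 9.65 q [ 10.   5. 108.   0.  67.  -0.] 
F [-0.3  0.4 -4.1] gap 0.016 ff 29.99899685382843 
shift [ 0.002  -0.0085  0.0054] dist 0.0062 turn [ 0.0001 -0.      0.0005]
599 cen [-32.5 -50.7] min [-40.4 -59. ] max [-23.9 -43. ]
567 cen [-14.2 -50.8] min [-22.1 -58.5] max [ -6.1 -43.4]
315 cen [  3.8 -60.6] min [ -2.2 -66.3] max [  9.5 -55. ]
265 cen [ 64.5 -55.3] min [ 60.7 -63.7] max [ 68.  -45.6]
```

View pics/s3.png

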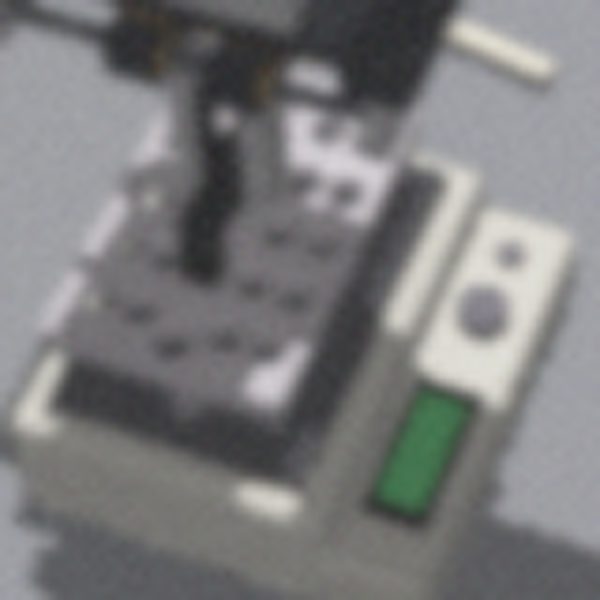

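The side crop shows the plate level just above the pins, with the platform's dark margins visible at its front (+y) and panel (−x) edges. The arm has settled now, so this reading holds: the hole is 3.7 mm off in heater x and about 1.4 mm off in y.

>>> servo_tool:
  series:
    - {"tx": -0.0023,"ty": -0.0062,"tz": 0,"rx": 0,"ry": 0,"rz": 0.0004}
    - {"tx": -0.0023,"ty": -0.0062,"tz": 0,"rx": 0,"ry": 0,"rz": 0.0004}
    - {"tx": -0.0023,"ty": -0.0062,"tz": 0,"rx": 0,"ry": 0,"rz": 0.0004}
    - {"tx": -0.0023,"ty": -0.0062,"tz": 0,"rx": 0,"ry": 0,"rz": 0.0004}
    - {"tx": -0.0023,"ty": -0.0062,"tz": 0,"rx": 0,"ry": 0,"rz": 0.0004}

```text
time: 7.4
tool_pos: [0.5017, 0.1975, 0.1531]
tool_rot: [[-0.165, 0.986, 0.0], [0.986, 0.165, -0.0], [-0.0, 0.0, -1.0]]
wrist_force: [0.3, -1.1, -4.7]
finger_gap: 0.0154
finger_force: 30.0
```

```bash
python3 - <<'E'
from h import *
import go
snap(4);snap(5,("top",));snap(6,("top",)); go.go(.5,.1998,.15,9.45)
E
for k in 4 5 6; do python3 meas.py $k .115 | awk '$1>200&&$1<700'; done
```

```text
t 7.6 pos [0.5017 0.1975 0.153 ] yaw 9.5 q [  9.   4. 109.   0.  67.  -0.] 
F [-1.   0.  -4.4] gap 0.0153 ff 29.998995065689087 
shift [ 0.0043 -0.0022  0.0051] dist 0.0042 turn [-0.     -0.      0.0001]
247 cen [-110.6  -90.7] min [-114.1  -98.1] max [-107.3  -82.5]
277 cen [  0.3 -61.9] min [ -5.8 -66.9] max [  6.  -57.2]
597 cen [ 18.1 -52.2] min [ 10.  -59.9] max [ 26.4 -44.1]
528 cen [ 36.1 -52. ] min [ 28.9 -59.3] max [ 43.5 -44.6]
223 cen [ 64.4 -56.1] min [ 60.9 -63.7] max [ 68.2 -49. ]
215 cen [ 64.7 -79.3] min [ 61.2 -86.2] max [ 68.1 -71.9]
262 cen [-110.5  -91.1] min [-114.1  -98.8] max [-107.3  -82.4]
538 cen [-36.1 -26.1] min [-44.1 -32.8] max [-27.4 -19.1]
555 cen [-35.6 -52. ] min [-43.2 -59.1] max [-26.7 -44.7]
545 cen [-18.  -51.8] min [-26.2 -58.7] max [-10.3 -44.7]
267 cen [  0.3 -61.8] min [ -5.9 -66.5] max [  6.  -57.2]
603 cen [ 18.1 -52.2] min [ 10.1 -60. ] max [ 26.4 -43.7]
535 cen [ 36.2 -51.9] min [ 28.8 -59.3] max [ 43.8 -44.6]
256 cen [ 64.5 -56.5] min [ 60.8 -63.8] max [ 68.1 -48.9]
243 cen [ 64.7 -78.2] min [ 61.1 -86.3] max [ 68.  -68.8]
227 cen [-110.6  -91. ] min [-114.  -98.] max [-107.5  -83. ]
537 cen [-36.1 -26.1] min [-44.1 -32.8] max [-27.5 -19.2]
568 cen [-35.5 -52.1] min [-43.3 -59.3] max [-26.3 -44.8]
539 cen [-18.  -51.7] min [-26.3 -58.6] max [-10.3 -44.7]
266 cen [  0.3 -61.8] min [ -5.4 -66.8] max [  6.  -57.2]
599 cen [ 18.1 -52.1] min [ 10.2 -59.9] max [ 26.4 -44. ]
526 cen [ 36.2 -52. ] min [ 28.9 -59.2] max [ 43.8 -44.7]
238 cen [ 64.5 -56.2] min [ 60.9 -63.6] max [ 67.6 -47.8]
217 cen [ 64.5 -78.9] min [ 61.  -86.1] max [ 67.9 -71.8]
```

>>> servo_tool:
  series:
    - {"tx": 0,"ty": 0,"tz": 0.004,"rx": 0,"ry": 0,"rz": 0}
    - {"tx": 0,"ty": 0,"tz": 0.009,"rx": 0,"ry": 0,"rz": 0}
    - {"tx": 0,"ty": 0,"tz": 0.014,"rx": 0,"ry": 0,"rz": 0}
    - {"tx": 0,"ty": 0,"tz": 0.018,"rx": 0,"ry": 0,"rz": 0}
    - {"tx": 0,"ty": 0,"tz": 0.02,"rx": 0,"ry": 0,"rz": 0}

```text
time: 8.1
tool_pos: [0.5015, 0.1974, 0.1406]
tool_rot: [[-0.165, 0.986, -0.001], [0.986, 0.165, -0.0], [0.0, -0.001, -1.0]]
wrist_force: [0.6, 0.1, -3.6]
finger_gap: 0.0154
finger_force: 30.0
```

>>> servo_tool:
  series:
    - {"tx": 0,"ty": 0,"tz": 0.002,"rx": 0,"ry": 0,"rz": 0}
    - {"tx": 0,"ty": 0,"tz": 0.004,"rx": 0,"ry": 0,"rz": 0}
    - {"tx": 0,"ty": 0,"tz": 0.006,"rx": 0,"ry": 0,"rz": 0}
    - {"tx": 0,"ty": 0,"tz": 0.008,"rx": 0,"ry": 0,"rz": 0}
    - {"tx": 0,"ty": 0,"tz": 0.01,"rx": 0,"ry": 0,"rz": 0}

```text
time: 8.6
tool_pos: [0.5017, 0.1975, 0.135]
tool_rot: [[-0.165, 0.986, 0.0], [0.986, 0.165, 0.0], [-0.0, 0.0, -1.0]]
wrist_force: [0.6, 0.2, -3.8]
finger_gap: 0.0153
finger_force: 30.0
```

```bash
python3 - <<'E'
from h import *
import go
snap(7,("top",)); go.go(.5017,.1975,.12,9.5)
E
python3 meas.py 7 .097 | awk '$1>200&&$1<700'
```

```text
t 8.65 pos [0.5016 0.1974 0.1348] yaw 9.5 q [  9.   6. 110.  -0.  65.  -0.] 
F [-0.2  0.1 -4.5] gap 0.0157 ff 29.998949468135834 
shift [0.0001 0.0002 0.0246] dist 0.0148 turn [-0.0001  0.     -0.    ]
238 cen [-110.8  -88.6] min [-114.3  -96. ] max [-107.7  -80.7]
536 cen [-35.7 -26.3] min [-43.7 -33.7] max [-26.4 -18.1]
288 cen [  0.1 -61.8] min [ -5.7 -67.1] max [  5.7 -56.3]
569 cen [ 17.9 -51.8] min [  9.9 -59.5] max [ 26.6 -44.2]
559 cen [ 35.9 -51.6] min [ 27.2 -59.9] max [ 43.7 -43.6]
256 cen [ 66.1 -53.8] min [ 62.4 -61.4] max [ 69.7 -45.7]
232 cen [ 66.1 -76.6] min [ 62.5 -84.1] max [ 69.8 -69.1]
```

>>> servo_tool:
  series:
    - {"tx": 0,"ty": 0,"tz": 0.003,"rx": 0,"ry": 0,"rz": 0}
    - {"tx": 0,"ty": 0,"tz": 0.006,"rx": 0,"ry": 0,"rz": 0}
    - {"tx": 0,"ty": 0,"tz": 0.009,"rx": 0,"ry": 0,"rz": 0}
    - {"tx": 0,"ty": 0,"tz": 0.012,"rx": 0,"ry": 0,"rz": 0}
    - {"tx": 0,"ty": 0,"tz": 0.014,"rx": 0,"ry": 0,"rz": 0}

```text
time: 9.15
tool_pos: [0.5016, 0.1974, 0.1264]
tool_rot: [[-0.165, 0.986, -0.0], [0.986, 0.165, -0.0], [0.0, -0.0, -1.0]]
wrist_force: [-0.5, -0.2, -3.5]
finger_gap: 0.0161
finger_force: 30.0
```

>>> servo_tool:
  series:
    - {"tx": 0,"ty": 0,"tz": 0.001,"rx": 0,"ry": 0,"rz": 0}
    - {"tx": 0,"ty": 0,"tz": 0.002,"rx": 0,"ry": 0,"rz": 0}
    - {"tx": 0,"ty": 0,"tz": 0.003,"rx": 0,"ry": 0,"rz": 0}
    - {"tx": 0,"ty": 0,"tz": 0.005,"rx": 0,"ry": 0,"rz": 0}
    - {"tx": 0,"ty": 0,"tz": 0.006,"rx": 0,"ry": 0,"rz": 0}

```text
time: 9.65
tool_pos: [0.5017, 0.1974, 0.1229]
tool_rot: [[-0.165, 0.986, -0.0], [0.986, 0.165, -0.0], [-0.0, -0.0, -1.0]]
wrist_force: [0.1, -0.1, -3.9]
finger_gap: 0.0158
finger_force: 30.0
```

>>> servo_tool:
  series:
    - {"tx": 0,"ty": 0,"tz": 0.001,"rx": 0,"ry": 0,"rz": 0}
    - {"tx": 0,"ty": 0,"tz": 0.002,"rx": 0,"ry": 0,"rz": 0}
    - {"tx": 0,"ty": 0,"tz": 0.003,"rx": 0,"ry": 0,"rz": 0}
    - {"tx": 0,"ty": 0,"tz": 0.003,"rx": 0,"ry": 0,"rz": 0}
    - {"tx": 0,"ty": 0,"tz": 0.003,"rx": 0,"ry": 0,"rz": 0}

```text
time: 10.15
tool_pos: [0.5017, 0.1974, 0.1213]
tool_rot: [[-0.165, 0.986, 0.0], [0.986, 0.165, 0.0], [0.0, 0.0, -1.0]]
wrist_force: [0.3, 1.0, -3.0]
finger_gap: 0.0158
finger_force: 30.0
```

>>> servo_tool:
  series:
    - {"tx": 0,"ty": 0,"tz": 0.0005,"rx": 0,"ry": 0,"rz": 0}
    - {"tx": 0,"ty": 0,"tz": 0.001,"rx": 0,"ry": 0,"rz": 0}
    - {"tx": 0,"ty": 0,"tz": 0.001,"rx": 0,"ry": 0,"rz": 0}
    - {"tx": 0,"ty": 0,"tz": 0.001,"rx": 0,"ry": 0,"rz": 0}
    - {"tx": 0,"ty": 0,"tz": 0.001,"rx": 0,"ry": 0,"rz": 0}

```text
time: 10.65
tool_pos: [0.5017, 0.1974, 0.1206]
tool_rot: [[-0.165, 0.986, 0.0], [0.986, 0.165, 0.0], [0.0, 0.0, -1.0]]
wrist_force: [-0.3, -0.1, -4.2]
finger_gap: 0.0156
finger_force: 30.0
```

>>> servo_tool:
  series:
    - {"tx": 0,"ty": 0,"tz": 0.0005,"rx": 0,"ry": 0,"rz": 0}
    - {"tx": 0,"ty": 0,"tz": 0.001,"rx": 0,"ry": 0,"rz": 0}
    - {"tx": 0,"ty": 0,"tz": 0.001,"rx": 0,"ry": 0,"rz": 0}
    - {"tx": 0,"ty": 0,"tz": 0.001,"rx": 0,"ry": 0,"rz": 0}
    - {"tx": 0,"ty": 0,"tz": 0.001,"rx": 0,"ry": 0,"rz": 0}

```text
time: 11.15
tool_pos: [0.5017, 0.1975, 0.1201]
tool_rot: [[-0.165, 0.986, 0.0], [0.986, 0.165, 0.0], [0.0, 0.0, -1.0]]
wrist_force: [0.1, 0.4, -4.1]
finger_gap: 0.016
finger_force: 30.0
```

>>> servo_tool:
  series:
    - {"tx": 0,"ty": 0,"tz": 0.0005,"rx": 0,"ry": 0,"rz": 0}
    - {"tx": 0,"ty": 0,"tz": 0.0008,"rx": 0,"ry": 0,"rz": 0}
    - {"tx": 0,"ty": 0,"tz": 0.0008,"rx": 0,"ry": 0,"rz": 0}
    - {"tx": 0,"ty": 0,"tz": 0.0008,"rx": 0,"ry": 0,"rz": 0}
    - {"tx": 0,"ty": 0,"tz": 0.0008,"rx": 0,"ry": 0,"rz": 0}

```text
time: 11.65
tool_pos: [0.5018, 0.1975, 0.1199]
tool_rot: [[-0.165, 0.986, 0.0], [0.986, 0.165, -0.0], [-0.0, 0.0, -1.0]]
wrist_force: [-1.8, 0.2, 1.0]
finger_gap: 0.0155
finger_force: 30.0
```

Contact at z = 0.1199 m, the height expected for flush seating. The wrist force has swung about 5 N, so the platform now carries the plate's weight. I'll let go.

>>> servo_tool:
  series:
    - {"tx": 0,"ty": 0,"tz": 0,"rx": 0,"ry": 0,"rz": 0}
    - {"tx": 0,"ty": 0,"tz": 0,"rx": 0,"ry": 0,"rz": 0}
    - {"tx": 0,"ty": 0,"tz": 0,"rx": 0,"ry": 0,"rz": 0}
    - {"tx": 0,"ty": 0,"tz": 0,"rx": 0,"ry": 0,"rz": 0}
    - {"tx": 0,"ty": 0,"tz": 0,"rx": 0,"ry": 0,"rz": 0}
  hand: -1

```text
time: 12.15
tool_pos: [0.5018, 0.1975, 0.1196]
tool_rot: [[-0.165, 0.986, 0.0], [0.986, 0.165, 0.0], [-0.0, 0.0, -1.0]]
wrist_force: [0.1, -0.1, 0.2]
finger_gap: 0.0525
finger_force: 0.0
```

>>> servo_tool:
  series:
    - {"tx": 0,"ty": 0,"tz": 0,"rx": 0,"ry": 0,"rz": 0}
    - {"tx": 0,"ty": 0,"tz": 0,"rx": 0,"ry": 0,"rz": 0}
    - {"tx": 0,"ty": 0,"tz": 0,"rx": 0,"ry": 0,"rz": 0}
    - {"tx": 0,"ty": 0,"tz": 0,"rx": 0,"ry": 0,"rz": 0}
    - {"tx": 0,"ty": 0,"tz": 0,"rx": 0,"ry": 0,"rz": 0}

```text
time: 12.65
tool_pos: [0.5017, 0.1975, 0.1196]
tool_rot: [[-0.165, 0.986, -0.0], [0.986, 0.165, -0.0], [0.0, -0.0, -1.0]]
wrist_force: [-0.3, 0.0, 0.6]
finger_gap: 0.0917
finger_force: 0.0
```

>>> servo_tool:
  series:
    - {"tx": 0,"ty": 0,"tz": -0.01,"rx": 0,"ry": 0,"rz": 0}
    - {"tx": 0,"ty": 0,"tz": -0.04,"rx": 0,"ry": 0,"rz": 0}
    - {"tx": 0,"ty": 0,"tz": -0.09,"rx": 0,"ry": 0,"rz": 0}
    - {"tx": 0,"ty": 0,"tz": -0.14,"rx": 0,"ry": 0,"rz": 0}
    - {"tx": 0,"ty": 0,"tz": -0.19,"rx": 0,"ry": 0,"rz": 0}

```text
time: 13.15
tool_pos: [0.5016, 0.1974, 0.2352]
tool_rot: [[-0.165, 0.986, 0.0], [0.986, 0.165, 0.0], [0.0, 0.0, -1.0]]
wrist_force: [-0.7, 1.2, -0.7]
finger_gap: 0.0935
finger_force: 0.0
```

>>> servo_tool:
  series:
    - {"tx": -0.06,"ty": 0,"tz": 0,"rx": 0,"ry": 0,"rz": 0}
    - {"tx": -0.12,"ty": 0,"tz": 0,"rx": 0,"ry": 0,"rz": 0}
    - {"tx": -0.19,"ty": 0,"tz": 0,"rx": 0,"ry": 0,"rz": 0}
    - {"tx": -0.26,"ty": 0,"tz": 0,"rx": 0,"ry": 0,"rz": 0}
    - {"tx": -0.33,"ty": 0,"tz": 0,"rx": 0,"ry": 0,"rz": 0}

```text
time: 13.65
tool_pos: [0.5345, 0.0006, 0.2343]
tool_rot: [[-0.165, 0.986, 0.001], [0.986, 0.165, -0.0], [-0.0, 0.001, -1.0]]
wrist_force: [0.5, 0.2, -0.6]
finger_gap: 0.0937
finger_force: 0.0
```

```bash
python3 - <<'E'
from h import *
import go
snap(8); go.go(.5017,.1975,.12,9.5)
t=load("top",8);s=load("side",8)
f=lambda i:cv2.resize(i,(400,400),interpolation=cv2.INTER_CUBIC)
cv2.imwrite("pics/c8.png",np.hstack([f(t["p"][190:250,165:225,::-1]),f(s["p"][220:300,200:280,::-1])]))
P=cloud(t)[...,2]
H=np.array([.5,.197]);a=np.radians(9.5)
for x in(-45,45):
  for y in(-70,70):
    q=proj(t,[H[0]+(x*np.cos(a)-y*np.sin(a))/1e3,H[1]+(x*np.sin(a)+y*np.cos(a))/1e3,.082])[0].round().astype(int)
    print(x,y,"z mm",round(1000*np.median(P[q[1]-1:q[1]+2,q[0]-1:q[0]+2])))
print("plate",rect(t,(166,195,222,240),lambda g:(gray(g)>125)|(gray(g)<30),.082))
E
python3 meas.py 8 .082|awk '$1>200&&$1<700'
```

```text
t 13.75 pos [ 0.535  -0.0017  0.2342] yaw 9.18 q [-12.  -2. 106.  -0.  76. -21.] 
F [0.5 0.3 0.6] gap 0.0939 ff 0.0 
shift [ 0.3369 -0.002   0.19  ] dist 0.2321 turn [ 0.0001  0.0002 -0.0009]
-45 -70 z mm 549
-45 70 z mm 84
45 -70 z mm 82
45 70 z mm 80
plate (array([503.4, 222.4]), array([511.1, 231.8]), np.float32(88.54), array([198.1, 201.7]))
518 cen [-44.  -88.9] min [-53.4 -94.5] max [-31.3 -83.4]
525 cen [-36.3 -26. ] min [-43.8 -33.8] max [-28.  -18.7]
506 cen [ 17.5 -51.9] min [ 10.2 -59.9] max [ 25.3 -44.2]
534 cen [ 35.5 -25.7] min [ 27.3 -33.8] max [ 42.9 -18.3]
569 cen [ 35.  -51.8] min [ 25.8 -58.9] max [ 43.3 -44.6]
231 cen [ 67.5 -50.9] min [ 63.9 -58.8] max [ 70.8 -41.4]
```

View pics/c8.png

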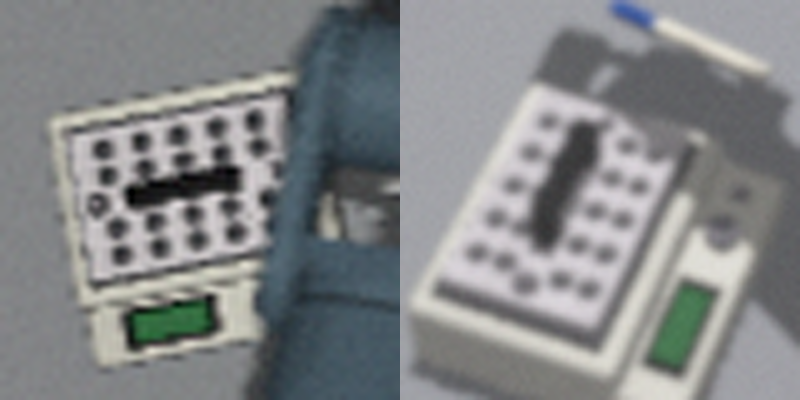

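The crops show the plate lying flush on the platform with an even dark margin. The large pin stands in the large hole (top crop (98,205), side crop (525,283)). Three corners measure 80–84 mm where 82 is expected; the arm hid the fourth. The robot is clear, so I'm handing in.

```bash
python3 -c "
from station import robot
print(robot.hand_in())"
```

```text
the job is handed in; nothing more can be done
None
```

The aluminium tube plate is seated on the heater, large hole over large pin and small over small; it was set down gently at a few newtons and released, the arm is clear, and the job was handed in at about 14 s.

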